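# Fetch the small tin from the back of the pantry bin

## Task

Bring the small food tin from the back of the wooden two-lane pantry bin to the ingredients tray: first lift the bottle and the jar that stand in front of it in its lane out onto the cutting board, then stand the tin upright on the bare half of the tray, and then put the jar and the bottle back in the bin exactly where each stood. Keep everything upright, set things down rather than dropping them, and leave what stands in the other lane and on the tray where it is.

Things in the scene. Friction and masses are not known exactly. Their poses are not given: they have to be found in the camera images.
- pantry_bin: Fixed open wooden bin, 276x178 mm, 70 high; origin mid underside; +x to its rear, -x to its low (32 mm) front. Walls 6, floor 8 mm thick. Two lanes along x, 80 mm wide inside, centred at y = +43 and -43 mm. In each stand close in file: a bottle (x about -76), a jar (+3) and, 7 mm behind it, a low thing (+72) with 31 mm free at its rear. Which things share a lane varies.
- paste_tin: The tin to fetch: small round food tin with a printed label, diameter 57 mm, 72 mm high, 0.18 kg. Stands at the rear of one lane. Origin: centre of its underside; z up.
- garlic: Whole head of garlic, 57 mm across, 58 mm high, at the rear of the other lane. Not to be moved. Origin: centre of its underside.
- gold_lid_jar: Round glass jar with red contents and a gold lid, diameter 65 mm, lid 64 mm, 100 mm high, 0.38 kg; middle of one lane. Origin: centre of its underside; z up.
- dark_lid_jar: Round empty clear glass jar with a dark lid, diameter and lid 64 mm, 99 mm high, 0.42 kg; middle of one lane. Origin: centre of its underside; z up.
- squeeze_bottle: Tall green sauce bottle with a yellow cap, oval, 192 mm high, 0.19 kg; front of one lane. 51 mm along its x, 79 mm along its y (which lies along the lane). The round cap, diameter 44 mm, spans 163 to 192 mm above the origin and can be gripped in any direction. Origin: centre of its underside; z up.
- oil_bottle: Tall round dark green glass bottle with a paper label and black cap, 188 mm high, 0.30 kg; front of one lane. Straight body, diameter 52 mm up to 154 mm, then a shoulder to a neck of diameter 25 mm; cap of diameter 29 mm from 168 mm up. Origin: centre of its underside; z up.
- board: Cutting board lying flat and fixed, empty, 240 mm along its x, 340 mm along its y, its top 11 mm above the worktop. Origin: centre of its underside. The side area for the two things cleared out of the way. Wall cabinets hang behind, from 0.43 m above the worktop up; their fronts and pulls begin at world x = 0.58 m.
- tray: Shallow aluminium tray, fixed, 270 mm along its x, 180 mm along its y, floor 3 mm thick, rim 18 mm high and 4 mm wide. Origin: centre of its underside. A big food tin and a small measuring cup stand on its -x half; its +x half is bare, and there the small tin goes.
- tomato_tin: Big food tin, diameter 75 mm, 110 mm high, standing on the -x half of the tray. Not to be moved. Origin: centre of its underside.

How it is judged (in metres and radians):
On the way, in this order (a step that is already met when the one before it is completed fails the run):
1. the bottle and the jar of the tin's lane both stand upright on the cutting board, the tin still in its place, the other lane untouched (distance of paste_tin from where it was at the start of the episode below 0.03 m and angle between paste_tin's own z axis and vertical below 0.12 rad and ((y of paste_tin in the frame of pantry_bin above 0.02 m and ((x of squeeze_bottle in the frame of board between -0.12 and 0.12 m and y of squeeze_bottle in the frame of board between -0.17 and 0.17 m and z of squeeze_bottle in the frame of board between 0.004 and 0.018 m and angle between squeeze_bottle's own z axis and vertical below 0.12 rad and linear speed of squeeze_bottle below 0.03 m/s) or (y of squeeze_bottle in the frame of pantry_bin below -0.02 m and distance of squeeze_bottle from where it was at the start of the episode below 0.015 m)) and ((x of oil_bottle in the frame of board between -0.12 and 0.12 m and y of oil_bottle in the frame of board between -0.17 and 0.17 m and z of oil_bottle in the frame of board between 0.004 and 0.018 m and angle between oil_bottle's own z axis and vertical below 0.12 rad and linear speed of oil_bottle below 0.03 m/s) or (y of oil_bottle in the frame of pantry_bin below -0.02 m and distance of oil_bottle from where it was at the start of the episode below 0.015 m)) and ((x of gold_lid_jar in the frame of board between -0.12 and 0.12 m and y of gold_lid_jar in the frame of board between -0.17 and 0.17 m and z of gold_lid_jar in the frame of board between 0.004 and 0.018 m and angle between gold_lid_jar's own z axis and vertical below 0.12 rad and linear speed of gold_lid_jar below 0.03 m/s) or (y of gold_lid_jar in the frame of pantry_bin below -0.02 m and distance of gold_lid_jar from where it was at the start of the episode below 0.015 m)) and ((x of dark_lid_jar in the frame of board between -0.12 and 0.12 m and y of dark_lid_jar in the frame of board between -0.17 and 0.17 m and z of dark_lid_jar in the frame of board between 0.004 and 0.018 m and angle between dark_lid_jar's own z axis and vertical below 0.12 rad and linear speed of dark_lid_jar below 0.03 m/s) or (y of dark_lid_jar in the frame of pantry_bin below -0.02 m and distance of dark_lid_jar from where it was at the start of the episode below 0.015 m))) or (y of paste_tin in the frame of pantry_bin below -0.02 m and ((x of squeeze_bottle in the frame of board between -0.12 and 0.12 m and y of squeeze_bottle in the frame of board between -0.17 and 0.17 m and z of squeeze_bottle in the frame of board between 0.004 and 0.018 m and angle between squeeze_bottle's own z axis and vertical below 0.12 rad and linear speed of squeeze_bottle below 0.03 m/s) or (y of squeeze_bottle in the frame of pantry_bin above 0.02 m and distance of squeeze_bottle from where it was at the start of the episode below 0.015 m)) and ((x of oil_bottle in the frame of board between -0.12 and 0.12 m and y of oil_bottle in the frame of board between -0.17 and 0.17 m and z of oil_bottle in the frame of board between 0.004 and 0.018 m and angle between oil_bottle's own z axis and vertical below 0.12 rad and linear speed of oil_bottle below 0.03 m/s) or (y of oil_bottle in the frame of pantry_bin above 0.02 m and distance of oil_bottle from where it was at the start of the episode below 0.015 m)) and ((x of gold_lid_jar in the frame of board between -0.12 and 0.12 m and y of gold_lid_jar in the frame of board between -0.17 and 0.17 m and z of gold_lid_jar in the frame of board between 0.004 and 0.018 m and angle between gold_lid_jar's own z axis and vertical below 0.12 rad and linear speed of gold_lid_jar below 0.03 m/s) or (y of gold_lid_jar in the frame of pantry_bin above 0.02 m and distance of gold_lid_jar from where it was at the start of the episode below 0.015 m)) and ((x of dark_lid_jar in the frame of board between -0.12 and 0.12 m and y of dark_lid_jar in the frame of board between -0.17 and 0.17 m and z of dark_lid_jar in the frame of board between 0.004 and 0.018 m and angle between dark_lid_jar's own z axis and vertical below 0.12 rad and linear speed of dark_lid_jar below 0.03 m/s) or (y of dark_lid_jar in the frame of pantry_bin above 0.02 m and distance of dark_lid_jar from where it was at the start of the episode below 0.015 m))))), for 0.2 s.
2. the tin stands on the bare half of the tray while the bottle and the jar still stand on the board (x of paste_tin in the frame of tray between -0.01 and 0.12 m and y of paste_tin in the frame of tray between -0.075 and 0.075 m and z of paste_tin in the frame of tray between -0.002 and 0.01 m and angle between paste_tin's own z axis and vertical below 0.12 rad and linear speed of paste_tin below 0.03 m/s and (((x of squeeze_bottle in the frame of board between -0.12 and 0.12 m and y of squeeze_bottle in the frame of board between -0.17 and 0.17 m and z of squeeze_bottle in the frame of board between 0.004 and 0.018 m and angle between squeeze_bottle's own z axis and vertical below 0.12 rad and linear speed of squeeze_bottle below 0.03 m/s) and (x of gold_lid_jar in the frame of board between -0.12 and 0.12 m and y of gold_lid_jar in the frame of board between -0.17 and 0.17 m and z of gold_lid_jar in the frame of board between 0.004 and 0.018 m and angle between gold_lid_jar's own z axis and vertical below 0.12 rad and linear speed of gold_lid_jar below 0.03 m/s)) or ((x of squeeze_bottle in the frame of board between -0.12 and 0.12 m and y of squeeze_bottle in the frame of board between -0.17 and 0.17 m and z of squeeze_bottle in the frame of board between 0.004 and 0.018 m and angle between squeeze_bottle's own z axis and vertical below 0.12 rad and linear speed of squeeze_bottle below 0.03 m/s) and (x of dark_lid_jar in the frame of board between -0.12 and 0.12 m and y of dark_lid_jar in the frame of board between -0.17 and 0.17 m and z of dark_lid_jar in the frame of board between 0.004 and 0.018 m and angle between dark_lid_jar's own z axis and vertical below 0.12 rad and linear speed of dark_lid_jar below 0.03 m/s)) or ((x of oil_bottle in the frame of board between -0.12 and 0.12 m and y of oil_bottle in the frame of board between -0.17 and 0.17 m and z of oil_bottle in the frame of board between 0.004 and 0.018 m and angle between oil_bottle's own z axis and vertical below 0.12 rad and linear speed of oil_bottle below 0.03 m/s) and (x of gold_lid_jar in the frame of board between -0.12 and 0.12 m and y of gold_lid_jar in the frame of board between -0.17 and 0.17 m and z of gold_lid_jar in the frame of board between 0.004 and 0.018 m and angle between gold_lid_jar's own z axis and vertical below 0.12 rad and linear speed of gold_lid_jar below 0.03 m/s)) or ((x of oil_bottle in the frame of board between -0.12 and 0.12 m and y of oil_bottle in the frame of board between -0.17 and 0.17 m and z of oil_bottle in the frame of board between 0.004 and 0.018 m and angle between oil_bottle's own z axis and vertical below 0.12 rad and linear speed of oil_bottle below 0.03 m/s) and (x of dark_lid_jar in the frame of board between -0.12 and 0.12 m and y of dark_lid_jar in the frame of board between -0.17 and 0.17 m and z of dark_lid_jar in the frame of board between 0.004 and 0.018 m and angle between dark_lid_jar's own z axis and vertical below 0.12 rad and linear speed of dark_lid_jar below 0.03 m/s)))), for 0.2 s.
At the end, for the whole second after the job is handed in: Small tin upright on the floor of the tray's bare half (centre at tray x -10 to 120 mm, |y| under 75 mm); both jars and both bottles upright within 15 mm of where each stood at the start; garlic and big tin within 20 mm of their starts; upright is within 0.12 rad; all at rest (x of paste_tin in the frame of tray between -0.01 and 0.12 m and y of paste_tin in the frame of tray between -0.075 and 0.075 m and z of paste_tin in the frame of tray between -0.002 and 0.01 m and angle between each of paste_tin, squeeze_bottle, oil_bottle, gold_lid_jar, dark_lid_jar, tomato_tin's own z axis and vertical below 0.12 rad and linear speed of each of paste_tin, squeeze_bottle, oil_bottle, gold_lid_jar, dark_lid_jar, garlic, tomato_tin below 0.03 m/s and distance of each of squeeze_bottle, oil_bottle, gold_lid_jar, dark_lid_jar from where it was at the start of the episode below 0.015 m and distance of each of garlic, tomato_tin from where it was at the start of the episode below 0.02 m); the robot touches nothing.
It fails at once if one of the bottles, jars or tins is tipped over (more than 0.6 rad) (angle between any of squeeze_bottle, oil_bottle, gold_lid_jar, dark_lid_jar, paste_tin, tomato_tin's own z axis and vertical above 0.6 rad).
It fails at once if a bottle, a jar or the small tin is dropped: moving faster than 0.7 m/s (a fall of 25 mm) with no finger touching it ((linear speed of squeeze_bottle above 0.7 m/s and contact force between the fingers and squeeze_bottle below 0.05 N) or (linear speed of oil_bottle above 0.7 m/s and contact force between the fingers and oil_bottle below 0.05 N) or (linear speed of gold_lid_jar above 0.7 m/s and contact force between the fingers and gold_lid_jar below 0.05 N) or (linear speed of dark_lid_jar above 0.7 m/s and contact force between the fingers and dark_lid_jar below 0.05 N) or (linear speed of paste_tin above 0.7 m/s and contact force between the fingers and paste_tin below 0.05 N)).
It also fails if it takes over 128 s, if anything falls off the work surface, if the arm or the gripper's body presses on something with over 40 N, if the wrist force passes 120 N, or if a joint passes its speed limit or range.

## Robot

A 6-joint arm with a two-finger parallel gripper is mounted at the origin on a cart in front of the work surface, level with it; the furniture and walls round the work are solid. World frame = base frame: x ahead of the robot, y to its left, z up, the work surface at z = 0. Lengths are in mm, angles in rad, forces in N, time in s.
With the tool pointing down it reaches from about 425 to 950 mm from the base axis. Payload 3.5 kg.
Tool frame: the origin (TCP) lies between the finger pads; the fingertips stand 11 mm ahead of it and the grasp point (between the pads) lies 8 mm behind it; z points along the fingers, y is the line along which they close (so a half turn about z gives the same grasp; the last joint's range is limited). The gripper opens to 85 mm and grips with 20 to 120 N. Pads are 22 mm wide; open, the fingers measure 114 mm over their backs; the gripper's body (76 mm by 85 mm) begins 54 mm behind the grasp point. The pads swing forward as they close: fully open they stand 13 mm farther back than shut.
Start: joints at [0.992, 0.286, 1.577, -0, 1.279, -0.15], TCP at [280.614, 613.891, 242.325] pointing down, gripper open.
Joint ranges: [-2.77, 2.77], [-0.9, 2.22], [0.21, 2.48], [-1.53, 4.67], [0.24, 2.81], [-2.84, 2.84]. Speed limits (rad/s): [2.79, 2.79, 3.14, 3.14, 3.14, 3.14].

## Interface

Orientations are given as a unit quaternion [x, y, z, w].
In Python, from workcell import robot gives the robot as it stands.
- The arm moves only by the tool pendant, called after "Request:" as name(argument=value, ...) on one line, values as JSON. Schema: {"type":"object","properties":{"ticks":{"type":"array","items":{"type":"array","items":{"type":"number"},"minItems":6,"maxItems":6},"minItems":1,"maxItems":20},"aperture":{"type":"number"},"only":{"type":"string"},"quiet":{"type":"boolean"},"lines":{"type":"string"}},"required":["ticks"],"additionalProperties":false}. ticks is a list of rows, 1 to 20 of them, each of 6 numbers: dx, dy, dz in cm, then a rotation vector rx, ry, rz in units of 0.25 rad; each row is the pose to reach, as a shift and turn from the pose commanded when the call began, along the tool's axes at that moment; what a row does not reach only later rows make up. A row lasts 1/8 s, in which the tool goes at most 62.5 mm and 0.188 rad, less where a joint would pass 70% of its speed; a pose out of reach is approached as far as the arm can. aperture is the finger opening in mm, set as the call begins (left out keeps the last). The fingers move at their own pace and stop on an object; the grip force is fixed at half the most. Time passes only in rows, so rows that do not move let the fingers close. The tool returns the time, the measured TCP pose, the force, the opening and the grip force at its end. only (a regular expression) keeps the lines of the reply that match it, lines (a string "A,B") keeps lines A to B, and quiet returns only ok. Input that does not fit is refused with a message, and nothing moves.
- robot.state(): the state, without advancing time (a new reading comes with each control period).
- robot.snapshot(name): name is "side" or "top" or "wrist"; returns a dict with "image" (384x512x3 uint8, red, green, blue), "vertical_fov" (degrees; the focal length in pixels is half the picture's height over the tangent of half this angle, whatever the lens; pixels are square), "cx", "cy" (the principal point, pixels), "D" ([k1, k2, p1, p2, k3] as OpenCV has them; the pictures are not rectified), "position" and "rotation" of the camera in the world. Camera axes: x right, y down, z forward; pixel columns grow to the right and rows downward; lengths in mm; the calibration is good to about 2 mm. A picture is of the moment at which its call begins. There is no depth.
- robot.sign_off(): hands the job in; it is judged then, once.
The state is a dict: "clock": time; "q": joint angles; "joint_vel": joint speeds; "effort": joint torques, N m; "tcp_pos": TCP position; "ee_rot": TCP orientation; "contact_force": force on the tool from outside, world axes, zero at the start; "moment": the same for the moment, N m; "finger_gap": finger opening in mm; "gripper_force": force on a finger pad.
Only numpy, scipy, OpenCV 4.12 (cv2) and the standard library are available. Lean on these libraries where they do the work, as an engineer would, in place of code of your own. Each camera call takes 0.05 s, during which the arm holds its last target. There are 200 camera calls.

## Working session

There is one attempt and no reset: what is moved stays moved. The work goes in short steps, Python scripts to look and compute and a tool call to move; the robot and the scene stay as the last step left them, time stands still between calls to the robot, and variables do not carry over. Pictures are saved under pics/ and viewed, at most 14 in all, crops included, and the job is handed in when it is done.

```bash
ls; mkdir -p pics; cat > h.py <<'E'
from workcell import robot
import numpy as np, cv2
def snap(n):
    s=robot.snapshot(n); return s
def save(s,f,crop=None,scale=1):
    im=s["image"][:,:,::-1]
    if crop: x0,y0,x1,y1=crop; im=im[y0:y1,x0:x1]
    cv2.imwrite("pics/"+f,cv2.resize(im,None,fx=scale,fy=scale,interpolation=cv2.INTER_CUBIC))
def K(s):
    f=s["image"].shape[0]/2/np.tan(np.radians(s["vertical_fov"])/2)
    return np.array([[f,0,s["cx"]],[0,f,s["cy"]],[0,0,1.]])
def RT(s):
    R=np.array(s["rotation"],float)
    if R.size==4:
        from scipy.spatial.transform import Rotation as Ro
        R=Ro.from_quat(R).as_matrix()
    return R.reshape(3,3),np.array(s["position"],float)
def ray(s,u,v):
    R,p=RT(s); q=cv2.undistortPoints(np.array([[[u,v]]],float),K(s),np.array(s["D"],float)).ravel()
    return p,R@np.array([q[0],q[1],1])
def atz(s,u,v,z):
    p,d=ray(s,u,v); return p+d*(z-p[2])/d[2]
def proj(s,P):
    R,p=RT(s); return cv2.projectPoints((np.atleast_2d(P)-p)@R,np.zeros(3),np.zeros(3),K(s),np.array(s["D"],float))[0].reshape(-1,2)
def tri(*a):
    A=np.zeros((3,3));b=np.zeros(3);rs=[ray(*x) for x in a]
    for p,d in rs:
        d=d/np.linalg.norm(d);M=np.eye(3)-np.outer(d,d);A+=M;b+=M@p
    X=np.linalg.solve(A,b); return X,[np.linalg.norm(np.cross(X-p,d/np.linalg.norm(d))) for p,d in rs]
E
python3 - <<'E'
from h import *
import pickle
for n in("side","top","wrist"):
    s=snap(n); pickle.dump(s,open(n+"0.pkl","wb")); save(s,n+"0.png",scale=1.5)
    print(n,{k:v for k,v in s.items() if k!="image"})
print(robot.state())
E
```

```text
pics
workcell.py
side {'vertical_fov': 45.876606618545935, 'cx': 254.66098842169046, 'cy': 192.82888638988302, 'D': array([-0.13849392,  0.        ,  0.        ,  0.        ,  0.        ]), 'position': array([-198.45826729, -419.84509005, 1142.03907839]), 'rotation': array([ 0.85168179, -0.41014848,  0.14464959, -0.29239161])}
top {'vertical_fov': 47.47521202256037, 'cx': 253.813699920663, 'cy': 183.36009700529624, 'D': array([0.01014559, 0.        , 0.        , 0.        , 0.        ]), 'position': array([-184.96342831,   57.17091669, 1672.35990886]), 'rotation': array([ 0.72749442, -0.66037949,  0.12708775, -0.13601286])}
wrist {'vertical_fov': 61.318195002716, 'cx': 255.66637095266378, 'cy': 194.47273240330284, 'D': array([-0.01945026,  0.        ,  0.        ,  0.        ,  0.        ]), 'position': array([205.56173993, 647.9032371 , 372.11861783]), 'rotation': array([0.83037007, 0.53332215, 0.08640166, 0.13633705])}
{'clock': 0.15, 'q': array([ 9.92014816e-01,  2.87036256e-01,  1.57784867e+00, -1.31661916e-05,
        1.27859150e+00, -1.50019861e-01]), 'joint_vel': array([-0.00179514, -0.00115579, -0.00394675,  0.00127365,  0.00103916,
        0.00113461]), 'effort': array([ 2.03623102e-03, -4.06606507e+01, -2.93138802e+01, -6.53033203e-05,
        3.99056691e-03, -2.21796222e-05]), 'tcp_pos': array([280.34351553, 613.48859201, 241.21119733]), 'ee_rot': array([ 2.12740515e-01,  9.77108278e-01, -8.82286897e-04, -3.29790288e-04]), 'contact_force': array([ 0.26917842,  0.00895008, -0.11380579]), 'moment': array([ 0.01942768,  0.03334297, -0.02329658]), 'gripper_force': 0.0, 'finger_gap': 85.0086553382204}
```
View pics/side0.png

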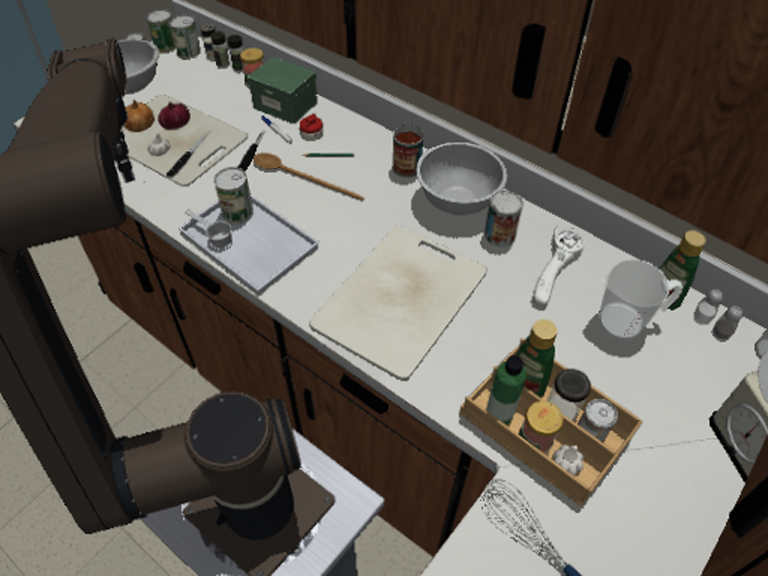

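View pics/top0.png

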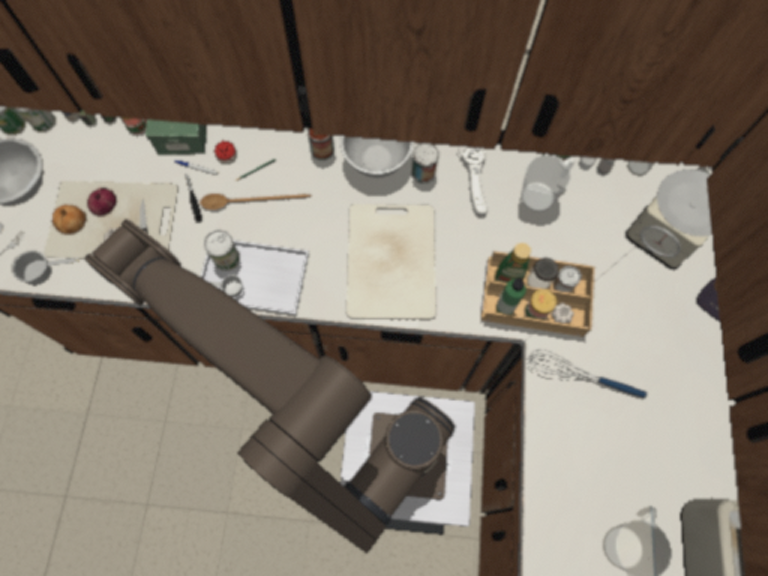

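Side view: the tin (600,415) stands at the rear of the far lane, behind the dark-lid jar (572,385) and the yellow-capped squeeze bottle (543,335). The near lane holds the oil bottle, gold jar and garlic. The board is at (400,300), and the bare half of the tray is at its right (270,245).

```bash
python3 - <<'E'
from h import *
import pickle
a=pickle.load(open("side0.pkl","rb"))["image"][205:340,300:430,::-1]; b=pickle.load(open("top0.pkl","rb"))["image"][155:230,315:405,::-1]
r=lambda i,f:cv2.resize(i,None,fx=f,fy=f,interpolation=cv2.INTER_CUBIC)
A=r(a,3);B=r(b,4)
M=np.zeros((405,760,3),np.uint8);M[:405,:390]=A;M[:300,395:755]=B
cv2.imwrite("pics/m1.png",M)
s=pickle.load(open("side0.pkl","rb"));t=pickle.load(open("top0.pkl","rb"))
def T(n,a,b): print(n,*[np.round(x,1) for x in tri((s,a[0]/1.5,a[1]/1.5),(t,b[0]/1.5,b[1]/1.5))])
T("sqcap",(544,328),(522,249))
T("board far-left",(403,226),(348,206));T("board front-left",(312,322),(348,318));T("board front-r",(404,377),(435,318));T("board back-r",(487,267),(434,205))
T("tray front r",(262,290),(298,314));T("tray back r",(317,241),(308,250))
E
```

```text
sqcap [ 492.9 -233.2  198.9] [1.7 1.7]
board far-left [692.9 223.7 -25. ] [7.9 7.9]
board front-left [339.4 184.1  12.1] [4.5 4.5]
board front-r [354.7 -43.9  19.7] [0.2 0.2]
board back-r [687.7 -18.3  18.7] [2.1 2.1]
tray front r [333.5 317.4  18.7] [2.5 2.5]
tray back r [513.5 317.4  20.5] [2.7 2.7]
```

View pics/m1.png

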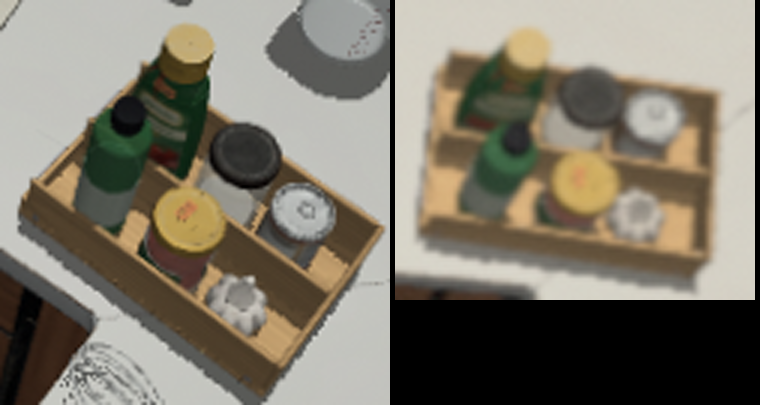

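```bash
python3 - <<'E'
from h import *
import pickle
s=pickle.load(open("side0.pkl","rb"));t=pickle.load(open("top0.pkl","rb"));w=pickle.load(open("wrist0.pkl","rb"))
def T(n,a,b): print(n,*[np.round(x,1) for x in tri((s,(a[0]+.5)/3+299.5,(a[1]+.5)/3+204.5),(t,(b[0]-394.5)/4+314.5,(b[1]+.5)/4+154.5))])
T("sqcap",(190,44),(528,48));T("darklid",(246,155),(590,98));T("tin",(303,211),(655,118));T("gold",(188,218),(585,184));T("oil",(129,112),(516,136));T("garlic",(240,290),(637,205))
T("rear far",(383,228),(720,92))
R,p=RT(w);st=robot.state();print("wrist look",R[:,2])
from scipy.spatial.transform import Rotation as Ro
Q=Ro.from_quat(st["ee_rot"]).as_matrix();print(Q.T@(p-st["tcp_pos"]),Q.T@R)
E
```

```text
sqcap [ 492.6 -234.   196. ] [0.7 0.7]
darklid [ 492.2 -315.4   94.9] [0.1 0.1]
tin [ 484.3 -382.9   78.2] [0.1 0.1]
gold [ 397.2 -307.6  109.1] [0.3 0.3]
oil [ 408.5 -226.6  185.6] [0.8 0.8]
garlic [ 405.  -374.2   39.9] [1.3 1.3]
rear far [ 522.5 -449.9   66.5] [1.1 1.1]
wrist look [ 0.28891384 -0.13426057 -0.94789393]
[ 8.23555589e+01 -3.44068655e-02 -1.30885428e+02] [[-5.10351400e-04 -9.47810127e-01 -3.18834915e-01]
 [ 9.99999867e-01 -4.62101942e-04 -2.26971479e-04]
 [ 6.77916330e-05 -3.18834989e-01  9.47810237e-01]]
```

The manual's scale: shifts go in cm and turns go in units of 0.25 rad. Converting my numbers, -764 mm is -76.4, -503 mm is -50.3, -0.374 rad is -1.496.

Request:
pendant(ticks=[[-5,-4,-5,0,0,0],[-10,-8,-10,0,0,-0.4],[-15,-12.5,-10,0,0,-0.8],[-20,-16.5,-10,0,0,-1.2],[-24,-20.5,-10,0,0,-1.496],[-28.5,-24.5,-10,0,0,-1.496],[-33,-28.5,-10,0,0,-1.496],[-39.3,-33,-10,0,0,-1.496],[-41,-39,-10,0,0,-1.496],[-42.5,-45,-10,0,0,-1.496],[-44,-51,-10,0,0,-1.496],[-45.5,-57,-10,0,0,-1.496],[-47,-63,-10,0,0,-1.496],[-48.5,-69,-10,0,0,-1.496],[-50.3,-75,-10,0,0,-1.496],[-50.3,-76.4,-10,0,0,-1.496],[-50.3,-76.4,-10,0,0,-1.496],[-50.3,-76.4,-10,0,0,-1.496]])

```text
clock: 2.4
tcp_pos: [420.3, -289.7, 342.0]
ee_rot: [0.028, 1.0, 0.0, -0.0]
contact_force: [-0.1, -0.1, 0.8]
finger_gap: 84.9
gripper_force: 0.0
```

```bash
python3 - <<'E'
from h import *
import pickle
s=snap("wrist"); pickle.dump(s,open("wrist1.pkl","wb")); save(s,"wrist1.png",scale=1.5)
st=robot.state();print(st["tcp_pos"],st["q"],st["ee_rot"],st["clock"])
E
```

```text
[ 420.57321459 -289.20111327  342.11823321] [-8.01547058e-01 -1.44790531e-01  1.85197019e+00  3.66558899e-04
  1.43501743e+00 -2.31838862e+00] [ 2.69989648e-02  9.99635399e-01  3.41154691e-04 -8.89976408e-05] 2.45
```

View pics/wrist1.png

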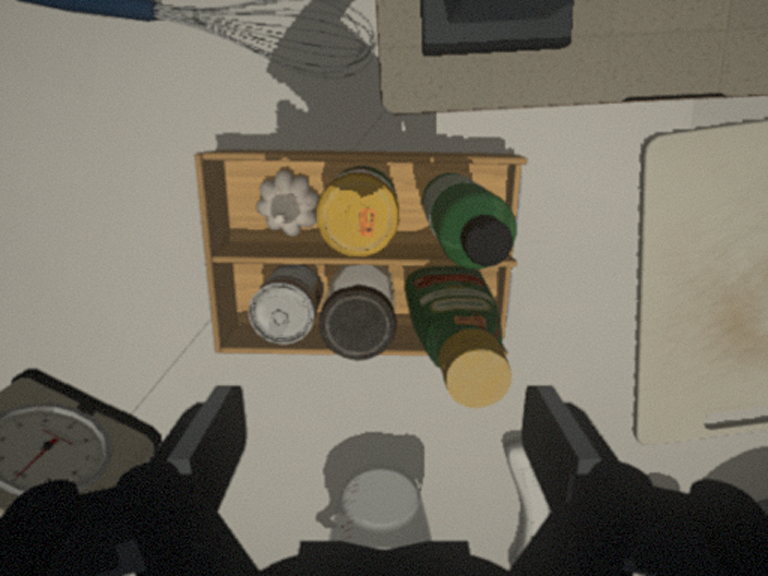

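Wrist view (1.5x): yellow cap centre (478,375), dark lid (360,322), tin top (283,312), rear rim corners (196,153) and (216,353), board edges at x≈640.

```bash
python3 - <<'E'
from h import *
import pickle
s=pickle.load(open("side0.pkl","rb"));w=pickle.load(open("wrist1.pkl","rb"));t=pickle.load(open("top0.pkl","rb"))
W=lambda a:((a[0]+.5)/1.5-.5,(a[1]+.5)/1.5-.5)
S=lambda a:((a[0]+.5)/3+299.5,(a[1]+.5)/3+204.5)
def T(n,a,b,z):
    X,e=tri((s,*S(a)),(w,*W(b))); print(n,np.round(X,1),np.round(e,1),"at z",z,np.round(atz(w,*W(b),z),1),np.round(atz(s,*S(a),z),1))
T("sqcap",(190,44),(478,375),200);T("darklid",(246,155),(360,322),107);T("tin",(303,211),(283,312),80);T("gold",(188,218),(358,213),108);T("oil",(129,112),(489,240),196)
T("rear far",(383,228),(216,353),70)
for n,a in (("RN",(196,153)),("RF",(216,353)),("FN",(527,156))): print(n,atz(w,*W(a),70).round(1))
print("board",[atz(w,*W(a),11).round(1) for a in ((643,137),(638,442))])
E
```

```text
sqcap [ 485.7 -235.   204.5] [0.4 0.4] at z 200 [ 488.2 -233.7  200. ] [ 489.  -234.5  200. ]
darklid [ 491.7 -314.3   94.1] [1.3 1.3] at z 107 [ 485.6 -312.3  107. ] [ 484.1 -316.6  107. ]
tin [ 486.3 -382.2   73.9] [0.7 0.7] at z 80 [ 483.5 -380.2   80. ] [ 483.1 -382.9   80. ]
gold [ 396.9 -307.4  109. ] [0.1 0.1] at z 108 [ 397.1 -307.4  108. ] [ 397.5 -307.4  108. ]
oil [ 403.6 -227.   192.1] [0.6 0.6] at z 196 [ 402.7 -227.1  196. ] [ 401.  -228.4  196. ]
rear far [ 524.6 -450.1   64.5] [1.7 1.7] at z 70 [ 523.7 -448.9   70. ] [ 519.  -449.2   70. ]
RN [ 347.7 -435.9   70. ]
RF [ 523.7 -448.9   70. ]
FN [ 364.9 -171.1   70. ]
board [array([357.5, -48.7,  11. ]), array([687.7, -16.5,  11. ])]
```

Request:
pendant(ticks=[[-3.3,3,0,0,0,0],[-6.6,6,0,0,0,0],[-6.6,6,5,0,0,0],[-6.6,6,9.5,0,0,0],[-6.6,6,13,0,0,0],[-6.6,6,15.5,0,0,0],[-6.6,6,15.5,0,0,0],[-6.6,6,15.5,0,0,0]], aperture=70)

```text
clock: 3.45
tcp_pos: [490.5, -233.4, 188.8]
ee_rot: [0.027, 1.0, -0.001, 0.001]
contact_force: [0.2, 0.6, 0.3]
finger_gap: 69.9
gripper_force: 0.0
```

```bash
python3 - <<'E'
from h import *
s=snap("wrist"); save(s,"wrist2.png",scale=1.2)
E
```

```text
(no output)
```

View pics/wrist2.png

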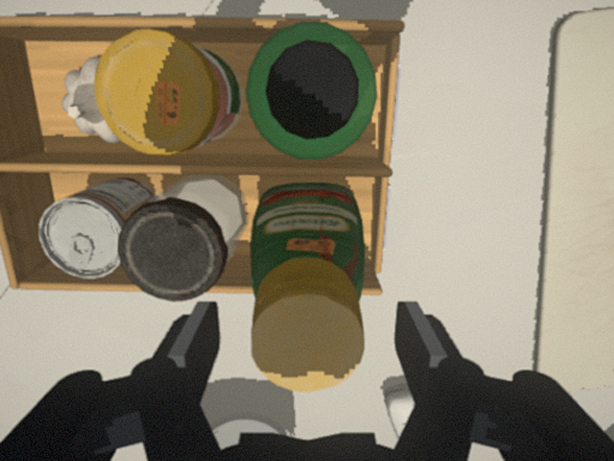

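Cap sits centred between the fingers ((307,325) vs pads at 205/410). Close, then lift.

Converted, -15 mm is -1.5, -5 mm is -0.5.

Request:
pendant(ticks=[[0,0,0,0,0,0],[0,0,0,0,0,0],[0,0,0,0,0,0],[0,0,0,0,0,0],[0,0,0,0,0,0],[0,0,-0.5,0,0,0],[0,0,-1.5,0,0,0],[0,0,-1.5,0,0,0]], aperture=30)

```text
clock: 4.5
tcp_pos: [489.9, -234.1, 203.1]
ee_rot: [0.027, 1.0, -0.0, 0.001]
contact_force: [-0.8, 0.9, -2.2]
finger_gap: 42.2
gripper_force: 61.0
```

Request:
pendant(ticks=[[0,0,-1.5,0,0,0],[0,0,-4,0,0,0],[0,1,-6,0,0,0],[0,3,-6,0,0,0],[0,6,-6,0,0,0],[0,10,-6,0,0,0],[1,14.5,-6,0,0,0],[2,19,-6,0,0,0],[3,23.5,-6,0,0,0],[4,28,-6,0,0,0],[4.6,32,-6,0,0,0],[5.1,35,-6,0,0,0],[5.1,37,-5,0,0,0],[5.1,38.1,-3,0,0,0],[5.1,38.1,-1,0,0,0],[5.1,38.1,0.2,0,0,0],[5.1,38.1,0.8,0,0,0],[5.1,38.1,1.15,0,0,0],[5.1,38.1,1.15,0,0,0],[5.1,38.1,1.15,0,0,0]])

```text
clock: 7.0
tcp_pos: [460.2, 149.4, 191.7]
ee_rot: [0.028, 1.0, 0.0, 0.001]
contact_force: [0.3, 1.2, 0.7]
finger_gap: 42.1
gripper_force: 61.3
```

```bash
python3 - <<'E'
from h import *
st=robot.state(); print(st["contact_force"],st["tcp_pos"],st["q"])
s=snap("side"); save(s,"side2.png",(180,120,450,340),2.8)
E
```

```text
[0.28336547 1.18910482 0.73827536] [460.19212341 149.4188686  191.71874971] [ 1.03814419e-01 -9.51480368e-02  2.08405050e+00  1.17683650e-04
  1.15073828e+00 -1.41188144e+00]
```

View pics/side2.png

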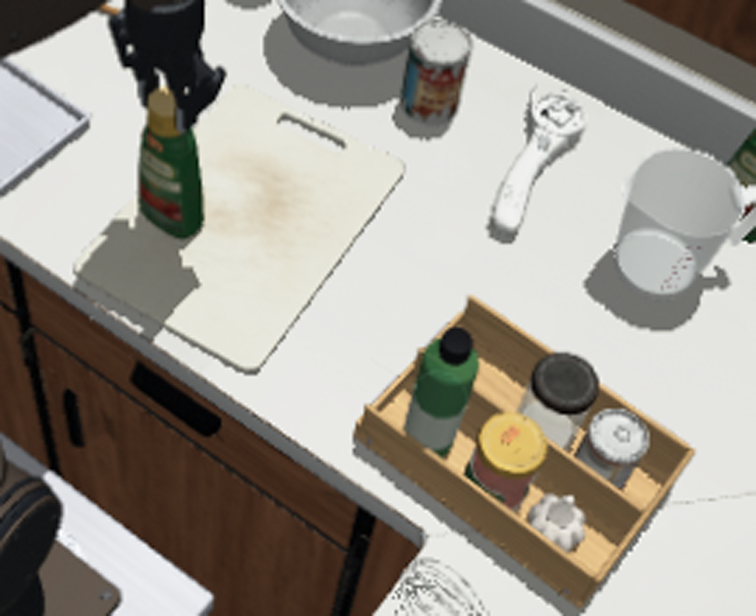

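Bottle stands on the board at (172,205), wrist force shows contact. Release and go to hover over the jar.

Converted, -460 mm is -46, -380 mm is -38, 0.785 rad is 3.14.

Request:
pendant(ticks=[[0,0,0,0,0,0],[0,0,0,0,0,0],[0,0,-1,0,0,0],[0,0,-4,0,0,0],[0,-2,-6,0,0,0],[-0.2,-6,-6,0,0,0],[-0.8,-11,-6,0,0,0],[-1.4,-16,-6,0,0,0.4],[-2,-21.5,-6,0,0,1],[-2.6,-27,-6,0,0,1.6],[-3.2,-32.5,-6,0,0,2.2],[-4,-38,-6,0,0,2.8],[-4.8,-43,-6,0,0,3.14],[-5.2,-46,-5,0,0,3.14],[-5.2,-46,-2,0,0,3.14],[-5.2,-46,0,0,0,3.14],[-5.2,-46,0,0,0,3.14],[-5.2,-46,0,0,0,3.14]], aperture=78)

```text
clock: 9.3
tcp_pos: [486.9, -312.7, 192.0]
ee_rot: [0.407, 0.913, -0.0, 0.001]
contact_force: [-0.6, -0.2, 0.4]
finger_gap: 77.8
gripper_force: 0.0
```

```bash
python3 - <<'E'
from h import *
import pickle
s=snap("wrist"); pickle.dump(s,open("wrist3.pkl","wb")); save(s,"wrist3.png",scale=1.5)
st=robot.state();print(st["tcp_pos"],st["q"],st["ee_rot"],st["clock"])
E
```

```text
[ 486.99702174 -312.83504374  192.39325358] [-7.46215162e-01  1.21303806e-01  1.86386144e+00  7.62135220e-06
  1.15393043e+00 -1.47788408e+00] [ 4.07363124e-01  9.13265420e-01 -3.97304597e-04  1.18358917e-03] 9.35
```

View pics/wrist3.png

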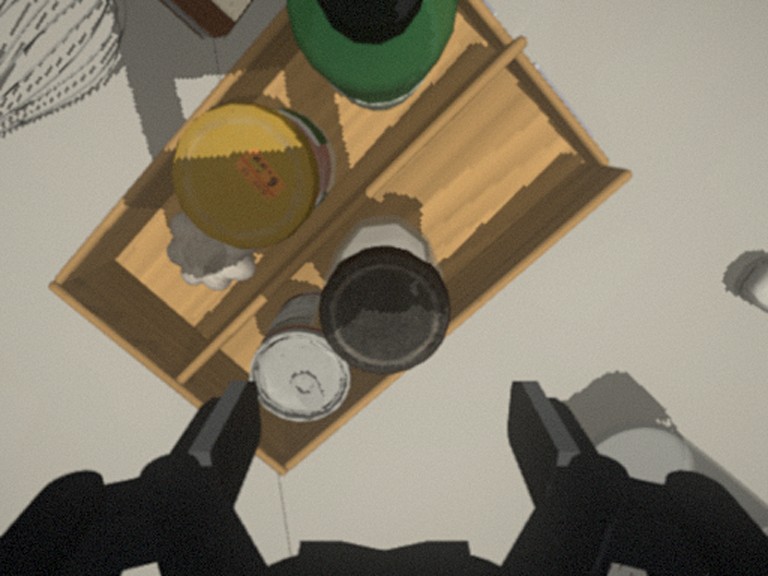

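Lid circle centre (385,310), tin (300,377), bottle slot empty and clean.

```bash
python3 - <<'E'
from h import *
import pickle
a=pickle.load(open("wrist1.pkl","rb"));w=pickle.load(open("wrist3.pkl","rb"));s=pickle.load(open("side0.pkl","rb"))
W=lambda a:((a[0]+.5)/1.5-.5,(a[1]+.5)/1.5-.5)
S=lambda a:((a[0]+.5)/3+299.5,(a[1]+.5)/3+204.5)
print(tri((a,*W((360,322))),(w,*W((385,310)))),atz(w,*W((385,310)),107))
print(tri((a,*W((283,312))),(w,*W((300,377)))),atz(w,*W((300,377)),80))
E
```

```text
(array([ 487.47991716, -312.75853274,  103.28346108]), [np.float64(0.40714158320576455), np.float64(0.4071415832058784)]) [ 486.87501652 -311.97620616  107.        ]
(array([ 484.23124233, -380.56608839,   80.36871505]), [np.float64(0.9283950171124993), np.float64(0.9283950171125892)]) [ 485.15281697 -381.34819117   80.        ]
```

Converted, 100 mm is 10, 85 mm is 8.5.

Request:
pendant(ticks=[[0,0,3,0,0,0],[0,0,6,0,0,0],[0,0,8.5,0,0,0],[0,0,10,0,0,0],[0,0,10,0,0,0],[0,0,10,0,0,0]], aperture=78)

```text
clock: 10.1
tcp_pos: [487.1, -313.4, 92.3]
ee_rot: [0.408, 0.913, -0.0, 0.001]
contact_force: [-0.0, 0.2, -0.1]
finger_gap: 78.3
gripper_force: 0.0
```

Request:
pendant(ticks=[[0,0,0,0,0,0],[0,0,0,0,0,0],[0,0,0,0,0,0],[0,0,0,0,0,0],[0,0,-0.5,0,0,0],[0,0,-1.5,0,0,0],[0,0,-1.5,0,0,0]], aperture=50)

```text
clock: 10.98
tcp_pos: [486.4, -312.9, 106.2]
ee_rot: [0.408, 0.913, -0.0, 0.0]
contact_force: [0.1, 0.0, -4.6]
finger_gap: 62.1
gripper_force: 66.4
```

Request:
pendant(ticks=[[0,0,-1.5,0,0,0],[0,0,-4,0,0,0],[0.8,0.6,-6,0,0,0],[2.4,2,-6,0,0,0],[5.2,4.2,-6,0,0,0],[8.7,7.1,-6,0,0,0],[12.2,9.9,-6,0,0,0],[15.7,12.8,-6,0,0,0],[19.2,15.6,-6,0,0,0],[22.2,18.1,-6,0,0,0],[24.5,19.9,-5.5,0,0,0],[25.8,21,-4,0,0,0],[25.8,21,-2,0,0,0],[25.8,21,-0.5,0,0,0],[25.8,21,0.5,0,0,0],[25.8,21,1,0,0,0],[25.8,21,1.15,0,0,0],[25.8,21,1.15,0,0,0],[25.8,21,1.15,0,0,0]])

```text
clock: 13.35
tcp_pos: [470.6, 19.2, 95.6]
ee_rot: [0.408, 0.913, -0.0, 0.0]
contact_force: [-4.7, 0.1, 6.2]
finger_gap: 62.3
gripper_force: 67.7
```

Request:
pendant(ticks=[[0,0,0,0,0,0],[0,0,0,0,0,0],[0,0,-1,0,0,0],[0,0,-4,0,0,0],[-1.5,-1.2,-7.5,0,0,0],[-4.5,-3.8,-8,0,0,0],[-8.5,-7.1,-8,0,0,-0.4],[-12.5,-10.4,-8,0,0,-1],[-16.5,-13.8,-8,0,0,-1.6],[-20.5,-17.1,-8,0,0,-2.2],[-24.5,-20.4,-8,0,0,-2.8],[-28,-23.3,-8,0,0,-3.14],[-30,-25,-7.5,0,0,-3.14],[-30.8,-25.7,-6,0,0,-3.14],[-30.8,-25.7,-3.5,0,0,-3.14],[-30.8,-25.7,-2,0,0,-3.14],[-30.8,-25.7,-2,0,0,-3.14],[-30.8,-25.7,-2,0,0,-3.14]], aperture=72)

```text
clock: 15.6
tcp_pos: [485.2, -381.3, 115.1]
ee_rot: [0.027, 1.0, -0.0, 0.0]
contact_force: [0.6, 0.4, -0.4]
finger_gap: 71.7
gripper_force: 0.0
```

```bash
python3 - <<'E'
from h import *
import pickle
s=snap("wrist"); pickle.dump(s,open("wrist4.pkl","wb")); save(s,"wrist4.png",scale=1.5)
st=robot.state();print(st["tcp_pos"],st["q"],st["ee_rot"],st["clock"])
s=snap("side"); pickle.dump(s,open("side4.pkl","wb"));save(s,"side4.png",(100,100,430,345),2.4)
E
```

```text
[ 485.34254129 -381.52935064  115.55939451] [-8.30400361e-01  2.91447519e-01  1.81674447e+00  4.12002787e-05
  1.03130711e+00 -2.34688911e+00] [ 2.71609956e-02  9.99630524e-01 -7.40995552e-04  7.39581703e-04] 15.65
```

View pics/wrist4.png

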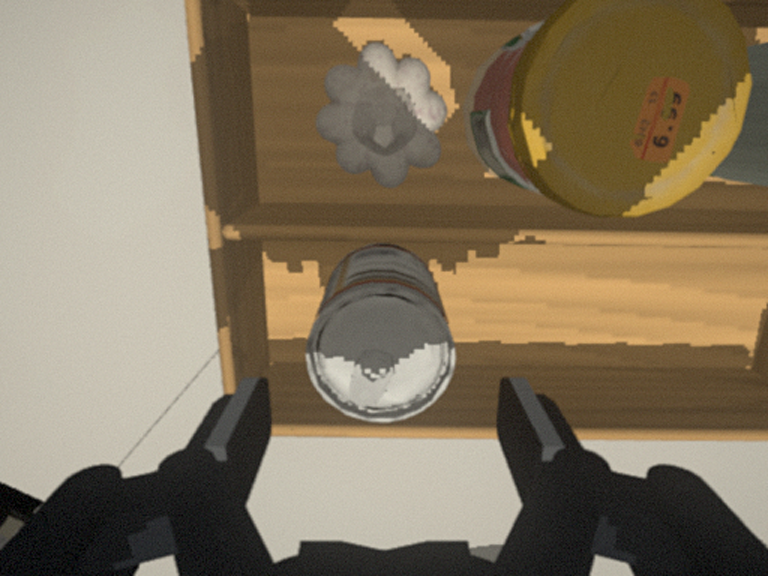

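View pics/side4.png

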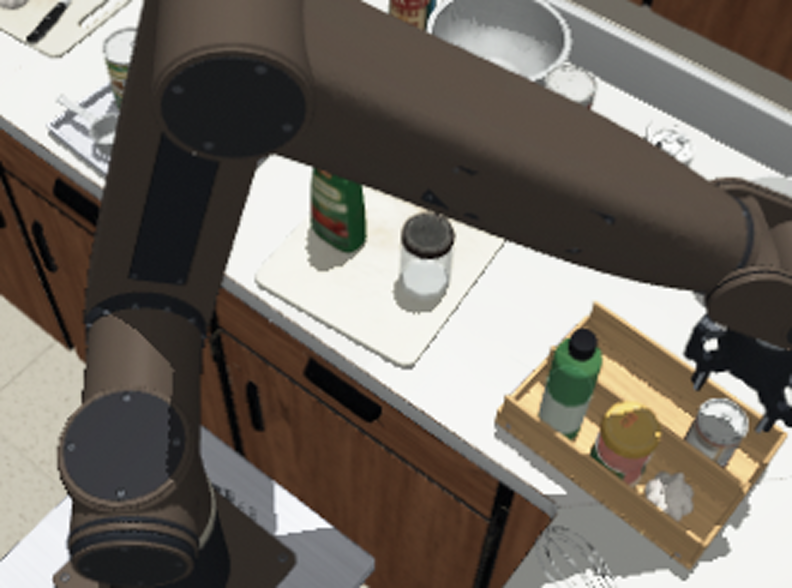

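Jar and bottle stand on the board ((427,255), (338,210)). Tin top is at (381,345), midway between the pads.

```bash
python3 - <<'E'
from h import *
import pickle
w=pickle.load(open("wrist4.pkl","rb"));s=pickle.load(open("side0.pkl","rb"));t=pickle.load(open("top0.pkl","rb"));w0=pickle.load(open("wrist0.pkl","rb"))
W=lambda a:((a[0]+.5)/1.5-.5,(a[1]+.5)/1.5-.5)
print(atz(w,*W((381,347)),80))
for n,a in (("rimR",[(262,290),(317,241)]),("rimL",[(180,231)]),("tom",[(231,178)])):
  for q in a: print(n,atz(s,*W(q),18 if n!="tom" else 110).round(1))
for q in [(298,314),(308,250),(205,300),(220,240)]: print("top",atz(t,*W(q),18).round(1))
E
```

```text
[ 480.56979128 -381.92003504   80.        ]
rimR [336.6 318.3  18. ]
rimR [512.4 320.4  18. ]
rimL [340.2 586.3  18. ]
tom [475.4 537.7 110. ]
top [331.9 318.9  18. ]
top [517.9 317.7  18. ]
top [346.7 571.2  18. ]
top [524.  563.9  18. ]
```

Converted, 64 mm is 6.4, 60 mm is 6.

Request:
pendant(ticks=[[0,0,2.5,0,0,0],[0,0,4.5,0,0,0],[0,0,6,0,0,0],[0,0,6.4,0,0,0],[0,0,6.4,0,0,0],[0,0,6.4,0,0,0]])

```text
clock: 16.45
tcp_pos: [485.1, -381.9, 51.2]
ee_rot: [0.027, 1.0, -0.001, 0.001]
contact_force: [0.5, -0.1, 0.7]
finger_gap: 72.1
gripper_force: 0.0
```

Converted, -225 mm is -22.5, -205 mm is -20.5.

Request:
pendant(ticks=[[0,0,0,0,0,0],[0,0,0,0,0,0],[0,0,0,0,0,0],[0,0,0,0,0,0],[0,0,-0.5,0,0,0],[0,0,-2,0,0,0],[0,0,-5,0,0,0],[0,0,-9,0,0,0],[0,0,-13,0,0,0],[0,0,-17,0,0,0],[0,0,-20.5,0,0,0],[0,0,-22.5,0,0,0],[0,0,-22.5,0,0,0]], aperture=45)

```text
clock: 18.08
tcp_pos: [485.0, -381.7, 277.1]
ee_rot: [0.027, 1.0, -0.001, 0.001]
contact_force: [0.2, 0.3, -2.4]
finger_gap: 55.9
gripper_force: 64.1
```

The manual's scale: shifts go in cm and turns go in units of 0.25 rad. Converting my numbers, 762 mm is 76.2, 750 mm is 75.

Request:
pendant(ticks=[[0.1,1,0,0,0,0],[0.3,3,0,0,0,0],[0.8,6,0,0,0,0],[1.3,10,0,0,0,0],[1.9,14.5,0,0,0,0],[2.5,19,0,0,0,0],[3.1,23.5,0,0,0,0],[3.7,28,0,0,0,0],[4.3,32.5,0,0,0,0],[4.9,37,0,0,0,0],[5.5,41.5,0,0,0,0],[6.1,46,0,0,0,0],[6.7,50.5,0,0,0,0],[7.3,55,0,0,0,0],[7.9,59.5,0,0,0,0],[8.5,64,0,0,0,0],[9.1,68.5,0,0,0,0],[9.7,72.5,0,0,0,0],[10.1,75,0,0,0,0],[10.1,76.2,0,0,0,0]])

```text
clock: 20.58
tcp_pos: [423.6, 386.2, 273.9]
ee_rot: [0.026, 1.0, -0.001, -0.001]
contact_force: [-1.1, -0.5, -1.9]
finger_gap: 56.0
gripper_force: 64.2
```

Request:
pendant(ticks=[[0,0,2,0,0,0],[0,0,6,0,0,0],[0,0,10.5,0,0,0],[0,0,15,0,0,0],[0,0,18.5,0,0,0],[0,0,20.5,0,0,0],[0,0,20.5,0,0,0],[0,0,20.5,0,0,0]])

```text
clock: 21.58
tcp_pos: [426.7, 385.5, 71.8]
ee_rot: [0.028, 1.0, 0.001, 0.001]
contact_force: [-0.6, 0.5, -1.9]
finger_gap: 56.1
gripper_force: 64.2
```

```bash
python3 - <<'E'
from h import *
import pickle
s=snap("side"); pickle.dump(s,open("side5.pkl","wb"));save(s,"side5.png",(80,60,380,270),2.6)
print(robot.state()["tcp_pos"])
E
```

```text
[426.87658346 385.71900539  72.28442457]
```

View pics/side5.png

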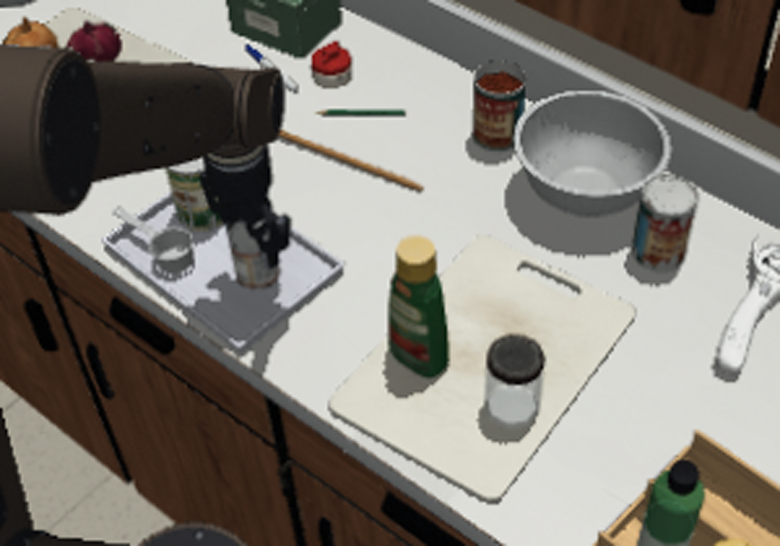

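Tin at (258,265) hovers over the bare half; jar and bottle upright on the board. Set it down.

Converted, 24.5 mm is 2.45, 22 mm is 2.2.

Request:
pendant(ticks=[[0,0,1,0,0,0],[0,0,1.8,0,0,0],[0,0,2.2,0,0,0],[0,0,2.45,0,0,0],[0,0,2.45,0,0,0],[0,0,2.45,0,0,0]])

```text
clock: 22.38
tcp_pos: [425.6, 385.1, 46.6]
ee_rot: [0.027, 1.0, -0.0, -0.0]
contact_force: [-2.5, -0.8, 5.5]
finger_gap: 55.9
gripper_force: 64.5
```

Converted, -362.5 mm is -36.25, -190 mm is -19, 0.785 rad is 3.14.

Request:
pendant(ticks=[[0,0,0,0,0,0],[0,0,0,0,0,0],[0,0,-1,0,0,0],[0,0,-4,0,0,0],[0,0,-9,0,0,0],[0,0,-14,0,0,0],[-0.2,-1,-18,0,0,0],[-0.5,-3,-20,0,0,0],[-1.3,-7.5,-20,0,0,0.4],[-2.1,-12,-20,0,0,1],[-2.9,-16.5,-20,0,0,1.6],[-3.7,-21,-20,0,0,2.2],[-4.5,-25.5,-20,0,0,2.8],[-5.3,-30,-20,0,0,3.14],[-6.1,-34,-20,0,0,3.14],[-6.45,-36.25,-19,0,0,3.14],[-6.45,-36.25,-16,0,0,3.14],[-6.45,-36.25,-13,0,0,3.14],[-6.45,-36.25,-12,0,0,3.14],[-6.45,-36.25,-12,0,0,3.14]], aperture=78)

```text
clock: 24.88
tcp_pos: [470.0, 19.7, 165.9]
ee_rot: [0.408, 0.913, -0.0, -0.0]
contact_force: [0.7, -0.1, 0.6]
finger_gap: 77.7
gripper_force: 0.0
```

```bash
python3 - <<'E'
from h import *
import pickle
st=robot.state();print(st["tcp_pos"],st["ee_rot"])
a=snap("side"); w=snap("wrist"); pickle.dump((a,w),open("s6.pkl","wb"))
r=lambda i,f:cv2.resize(i,None,fx=f,fy=f)
M=np.zeros((390,800,3),np.uint8)
A=r(a["image"][80:230,90:290,::-1],2);B=r(w["image"][:,:,::-1],.75)
M[:300,:400]=A;M[:288,410:794]=B;cv2.imwrite("pics/m6.png",M)
E
```

```text
[470.03679666  19.65140995 165.91394823] [ 4.07604249e-01  9.13158655e-01 -5.65654510e-05 -2.09571355e-04]
```

View pics/m6.png

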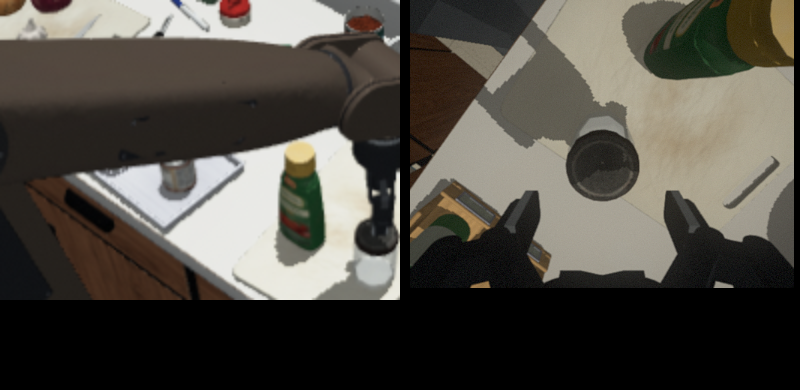

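Tin stands on the tray at (180,175), and the jar lid (603,165) lies midway between the pads. Regrip the jar.

Converted, 71.5 mm is 7.15, 50 mm is 5.

Request:
pendant(ticks=[[0,0,2.5,0,0,0],[0,0,5,0,0,0],[0,0,6.6,0,0,0],[0,0,7.15,0,0,0],[0,0,7.15,0,0,0]], aperture=78)

```text
clock: 25.6
tcp_pos: [470.5, 19.5, 94.8]
ee_rot: [0.408, 0.913, 0.0, 0.0]
contact_force: [-0.7, 0.9, 0.4]
finger_gap: 77.8
gripper_force: 0.0
```

Request:
pendant(ticks=[[0,0,0,0,0,0],[0,0,0,0,0,0],[0,0,0,0,0,0],[0,0,0,0,0,0],[0,0,-0.5,0,0,0],[0,0,-2,0,0,0],[0,0,-4.5,0,0,0],[0,0,-6.5,0,0,0],[0,0,-7.5,0,0,0],[0,0,-7.5,0,0,0]], aperture=50)

```text
clock: 26.85
tcp_pos: [470.3, 19.5, 169.9]
ee_rot: [0.408, 0.913, 0.0, 0.001]
contact_force: [-0.2, -0.1, -5.0]
finger_gap: 62.2
gripper_force: 66.7
```

Request:
pendant(ticks=[[-0.8,-0.6,0,0,0,0],[-2.4,-2,0,0,0,0],[-5.2,-4.2,0,0,0,0],[-8.7,-7.1,0,0,0,0],[-12.2,-9.9,0,0,0,0],[-15.7,-12.8,0,0,0,0],[-19.2,-15.6,0,0,0,0],[-22.2,-18.1,0,0,0,0],[-24.5,-19.9,0,0,0,0],[-25.8,-21,0,0,0,0],[-25.8,-21,0,0,0,0],[-25.8,-21,2,0,0,0],[-25.8,-21,4.5,0,0,0],[-25.8,-21,6.2,0,0,0],[-25.8,-21,7.2,0,0,0],[-25.8,-21,7.6,0,0,0],[-25.8,-21,7.8,0,0,0],[-25.8,-21,7.8,0,0,0],[-25.8,-21,7.8,0,0,0]])

```text
clock: 29.22
tcp_pos: [486.9, -313.3, 94.1]
ee_rot: [0.408, 0.913, -0.0, 0.001]
contact_force: [-2.0, 3.3, 5.6]
finger_gap: 62.3
gripper_force: 67.7
```

Request:
pendant(ticks=[[0,0,0,0,0,0],[0,0,0,0,0,0],[0,0,-1,0,0,0],[0,0,-4,0,0,0],[0,0,-9,0,0,0],[0.5,0.4,-14,0,0,0],[2,1.6,-16.5,0,0,0],[5,4,-16.5,0,0,0],[9,7.2,-16.5,0,0,-0.4],[13,10.4,-16.5,0,0,-1],[17,13.6,-16.5,0,0,-1.6],[21,16.8,-16.5,0,0,-2.2],[25,20,-16.5,0,0,-2.8],[29,23.1,-16.5,0,0,-3.14],[33,26.3,-16.5,0,0,-3.14],[35.2,28.1,-16.5,0,0,-3.14],[36.2,28.9,-16.5,0,0,-3.14],[36.2,28.9,-16.5,0,0,-3.14]], aperture=75)

```text
clock: 31.48
tcp_pos: [459.6, 149.9, 256.7]
ee_rot: [0.027, 1.0, -0.0, 0.0]
contact_force: [0.4, 0.7, 0.2]
finger_gap: 75.0
gripper_force: 0.0
```

```bash
python3 - <<'E'
from h import *
st=robot.state();print(st["tcp_pos"],st["ee_rot"])
a=snap("side"); w=snap("wrist")
r=lambda i,f:cv2.resize(i,None,fx=f,fy=f)
M=np.zeros((390,800,3),np.uint8)
A=r(a["image"][150:340,230:430,::-1],2);B=r(w["image"][:,:,::-1],.75)
M[:380,:400]=A;M[:288,410:794]=B;cv2.imwrite("pics/m7.png",M)
E
```

```text
[459.58792291 149.86883066 256.69371658] [ 2.68481612e-02  9.99639457e-01 -1.84399319e-04  3.13640839e-04]
```

View pics/m7.png

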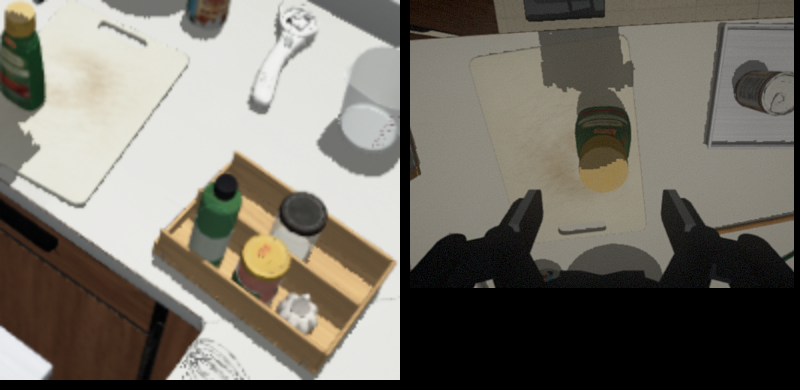

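Jar stands back in its place (302,220), tin upright on the tray, and the bottle cap (603,170) is between the pads. Regrip the bottle.

Converted, 65.5 mm is 6.55, 60 mm is 6.

Request:
pendant(ticks=[[0,0,2.5,0,0,0],[0,0,4.8,0,0,0],[0,0,6,0,0,0],[0,0,6.55,0,0,0],[0,0,6.55,0,0,0]], aperture=70)

```text
clock: 32.2
tcp_pos: [459.8, 149.4, 191.1]
ee_rot: [0.028, 1.0, -0.0, 0.0]
contact_force: [-0.4, 0.2, 0.5]
finger_gap: 70.2
gripper_force: 0.0
```

Request:
pendant(ticks=[[0,0,0,0,0,0],[0,0,0,0,0,0],[0,0,0,0,0,0],[0,0,0,0,0,0],[0,0,0,0,0,0],[0,0,-0.5,0,0,0],[0,0,-2,0,0,0],[0,0,-4.5,0,0,0],[0,0,-6.5,0,0,0],[0,0,-7.2,0,0,0],[0,0,-7.2,0,0,0]], aperture=30)

```text
clock: 33.58
tcp_pos: [459.4, 149.7, 263.0]
ee_rot: [0.027, 1.0, 0.0, 0.0]
contact_force: [-0.3, 0.2, -2.0]
finger_gap: 42.0
gripper_force: 61.0
```

Request:
pendant(ticks=[[-0.2,-1,0,0,0,0],[-0.6,-3,0,0,0,0],[-1.4,-6.5,0,0,0,0],[-2.4,-11,0,0,0,0],[-3.4,-15.5,0,0,0,0],[-4.2,-20,0,0,0,0],[-4.8,-24.5,0,0,0,0],[-5.1,-28.5,0,0,0,0],[-5.1,-32,0,0,0,0],[-5.1,-35,0,0,0,0],[-5.1,-37,0,0,0,0],[-5.1,-38.1,0,0,0,0],[-5.1,-38.1,0,0,0,0],[-5.1,-38.1,0,0,0,0]])

```text
clock: 35.33
tcp_pos: [489.6, -232.7, 262.7]
ee_rot: [0.027, 1.0, 0.0, -0.0]
contact_force: [0.4, 0.4, -1.6]
finger_gap: 42.4
gripper_force: 61.2
```

Request:
pendant(ticks=[[0,0,1,0,0,0],[0,0,3,0,0,0],[0,0,5,0,0,0],[0,0,6.3,0,0,0],[0,0,7,0,0,0],[0,0,7.3,0,0,0],[0,0,7.5,0,0,0],[0,0,7.5,0,0,0],[0,0,7.5,0,0,0]])

```text
clock: 36.45
tcp_pos: [490.3, -233.5, 189.8]
ee_rot: [0.027, 1.0, -0.0, 0.001]
contact_force: [-0.6, 3.5, 5.1]
finger_gap: 42.2
gripper_force: 61.9
```

Release, rise, and back off to the earlier viewing pose.

Converted, -154 mm is -15.4, -130 mm is -13.

Request:
pendant(ticks=[[0,0,0,0,0,0],[0,0,0,0,0,0],[0,0,0,0,0,0],[0,0,-1,0,0,0],[0,0,-4,0,0,0],[0,0,-8.5,0,0,0],[2,-1.5,-13,0,0,0],[4.5,-4,-15.4,0,0,0],[6.6,-6,-15.4,0,0,0],[6.6,-6,-15.4,0,0,0],[6.6,-6,-15.4,0,0,0],[6.6,-6,-15.4,0,0,0]], aperture=70)

```text
clock: 37.95
tcp_pos: [420.8, -289.1, 341.5]
ee_rot: [0.027, 1.0, 0.0, -0.0]
contact_force: [-0.6, -0.2, -0.3]
finger_gap: 70.1
gripper_force: 0.0
```

```bash
python3 - <<'E'
from h import *
import pickle
w=snap("wrist");t=snap("top");s=snap("side")
r=lambda i,f:cv2.resize(i,None,fx=f,fy=f)
o=pickle.load(open("wrist1.pkl","rb"));print(o["position"],w["position"])
M=np.zeros((600,780,3),np.uint8)
M[:288,:384]=r(o["image"][:,:,::-1],.75);M[:288,390:774]=r(w["image"][:,:,::-1],.75)
M[300:600,:300]=r(t["image"][150:250,120:220,::-1],3);M[300:600,310:710]=r(s["image"][190:340,230:430,::-1],2)
cv2.imwrite("pics/m8.png",M)
st=robot.state();print(st["gripper_force"],st["contact_force"])
E
```

```text
[ 338.1932883  -285.09203039  473.0158821 ] [ 338.66550471 -284.6370297   472.57534049]
0.0 [0.24664647 0.44881569 0.33525942]
```

View pics/m8.png

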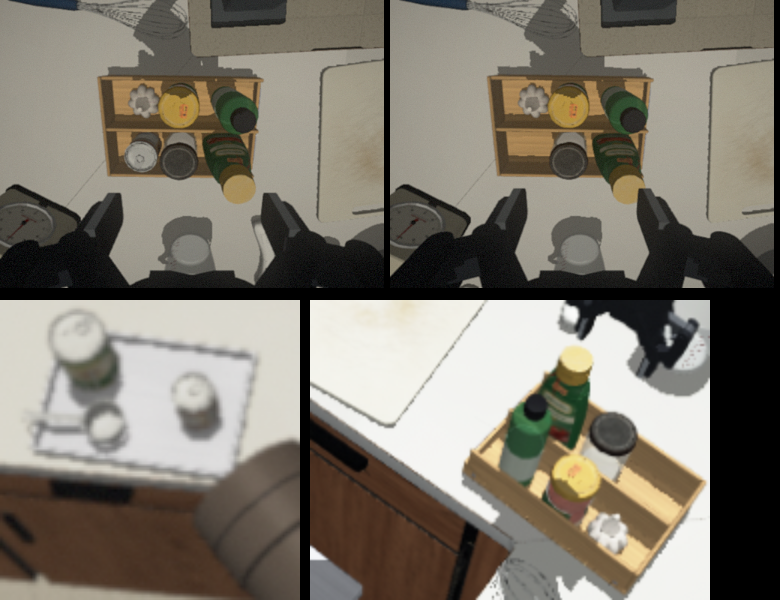

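Before/after wrist views (left/right) from the same pose match: cap (239,189) vs (629-390,189), lid (179,162) vs (569-390,161). The tin is upright on the bare half of the tray at (195,395).

```bash
python3 -c "
from workcell import robot
print(robot.sign_off())"
```

```text
the job is handed in; nothing more can be done
None
```

The tin stands upright on the bare half of the tray, the jar and bottle are back in the bin, matching the starting picture, and the job was handed in at about 38 s (no verdict came back).

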